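# Take the keyhole plate off the sloped stand

### The arm

A 7-joint arm with a two-finger parallel gripper is mounted at the origin on a cart in front of the work surface, level with it; the furniture and walls round the work are solid. World frame = base frame: x ahead of the robot, y to its left, z up, the work surface at z = 0. Lengths are in m, angles in rad, forces in N, time in s.
With the tool pointing down it reaches from about 0.35 to 0.9 m from the base axis. Payload 19.9 kg.
Tool frame: the origin (TCP) lies midway between the tips of the shut fingers; the grasp point (between the pads) lies 19 mm behind it; z points along the fingers, y is the line along which they close (so a half turn about z gives the same grasp; the last joint's range is limited). The gripper opens to 85 mm and grips with 20 to 120 N. Pads are 22 mm wide; open, the fingers measure 114 mm over their backs; the gripper's body (76 mm by 85 mm) begins 54 mm behind the grasp point. The pads swing forward as they close: fully open they stand 13 mm farther back than shut.
Start: joints at [1.212, 0.417, -0.01, 1.614, 0.005, 1.111, -0.053], TCP at [0.195, -0.594, 0.231] pointing down, gripper open.
Joint ranges: [-2.81, 2.81], [-0.39, 2.02], [-1.27, 1.25], [0.06, 2.57], [-1.19, 4.33], [0.19, 2], [-2.82, 2.82]. Speed limits (rad/s): [1.89, 1.89, 2.39, 2.39, 3.01, 3.01, 3.01].

### API

Orientations are given as a unit quaternion [x, y, z, w].
In Python, from workcell import sensors, optics, r gives the robot as it stands. The module is installed in compiled form; this text tells all that it offers.
- The arm moves only by the tool carry_out, never from a script. Its argument "plan" is a list of rows, each an object of numbers: "x", "y", "z": the shift along the tool's x, y, z normalised to -1 to 1, where 1 is 2 cm; "twist": the turn about the tool's z normalised to -1 to 1, where 1 is 5 degrees. In form: [{"x": .., "y": .., "z": .., "twist": ..}, ...]. A call has 1 to 10 rows; each row shifts and turns the commanded pose from where the row before left it, along the tool's axes as they then stand; what a row does not reach is not made up. A row lasts 1/8 s, in which the tool goes at most 62.5 mm and 10.7 degrees, less where a joint would pass 70% of its speed; a pose out of reach is approached as far as the arm can. A call with a number of a shift or a turn outside -1 to 1 is refused whole. A call with a gripper value outside its range is refused whole. "gripper" is the opening in per cent of the stroke, from 0 (shut) to 100 (fully open), set as the call begins (left out, the last holds). The fingers move at their own pace and stop on an object; the grip force is fixed at half the most. Time passes only in rows, so rows that do not move let the fingers close. It gives the time, the measured TCP pose, the force, the opening and the grip force at its end, in the units of the state.
- sensors.read_state(): the state, without advancing time (a new reading comes with each control period).
- optics.camera(name): name is "scene" or "top" or "wrist"; returns a dict with "pixels" (420x560x3 uint8, blue, green, red), "mtx" (3x3 intrinsics, pixels), "R" (3x3) and "t" (3): a world point X has camera coordinates R X + t. Camera axes: x right, y down, z forward; pixel columns grow to the right and rows downward; lengths in m; the calibration is good to about 2 mm. The wrist camera is an equidistant fisheye: a pixel r from the principal point sees the ray r / f radians off the axis. A picture is of the moment at which its call begins. There is no depth.
- r.hand_in(): hands the job in; it is judged then, once.
The state is a dict: "clock": time; "joints": joint angles; "joint_velocities": joint speeds; "tau": joint torques, N m; "position": TCP position; "ee_rot": TCP orientation; "wrist_force": force on the tool from outside, world axes, zero at the start; "ft_torque": the same for the moment, N m; "opening": finger opening in m; "grip_force": force on a finger pad.
Only numpy, scipy, OpenCV 4.12 (cv2) and the standard library are available. Lean on these libraries where they do the work, as an engineer would, in place of code of your own. Each camera call takes 0.05 s, during which the arm holds its last target. There are 200 camera calls.

### The job

Turn the quarter-turn lock above the metal plate on the sloped stand fully open, against its stop. Then unhook the plate from its screw by lifting it up the slope, shifting it sideways to whichever side it will go and drawing it off over the screw head, without wrenching it, and set it down gently, flat with its handle up, in the open carton. Leave the lock open and the loose things on the bench undisturbed.

Things in the scene. Friction and masses are not known exactly. Their poses are not given: they have to be found in the camera images.
- stand: Fixed grey stand, 220 x 152 mm, with a sloping board. Origin on the worktop; x to its high back edge, y left, z up. The board rises 30 deg towards +x: up-slope is (0.866, 0, 0.5) here, its outward normal (-0.5, 0, 0.866). The hanging plate's centre is 115 mm above this origin. Lock and plate are best handled with the tool pointing square into the board, so tilted 30 deg.
- screw_head (a point): Centre of the top of the fixed screw on which the plate hangs, 35 mm up-slope of the hanging plate's centre. Shank 8 mm diameter; head 18 mm diameter, 5 mm thick, its underside 19 mm off the board and 3 mm off the plate's face.
- lock_post (a point): Axis of the black round post near the end of the lock lever, 40 mm off the board. The post, 18 mm diameter, stands square to the board, from 16 to 58 mm off it; the steel lever under it is 16 mm wide, 55 mm long, 4 to 16 mm off the board. z is the board's outward normal.
- lock_pivot (a point): On the axis of the lock lever's pivot (square to the board), 40 mm off the board, 45 mm from the post's axis; 125 mm up-slope of the hanging plate's centre.
- lock (a joint): Angle of the lock lever. At 0 it points down the slope, its end 4 mm above the plate's upper edge: the plate cannot be lifted. Starts at 0 to 0.3. Seen from in front of the board it turns anticlockwise (post goes first to the stand's -y side, then up) to a hard stop at 1.57, where it lies crosswise, pointing to -y: open. Stiff (about 3 N at the post); stays where left.
- plate_grip (a point): Centre of the black bar handle of the aluminium plate. Bar 70 mm long up-slope, 16 mm wide, 16 mm high, on two posts 50 mm apart, 37 mm clear above the plate's face; 61 mm above the plate's back and 20 mm down-slope of the plate's centre. Axes: x up-slope (along the bar), y to the plate's left, z outward.
- plate_back (a point): Centre of the back of the plate, on the rim's edge; it touches the board while the plate hangs. The plate is a pan open at the back, 132 (up-slope) x 112 x 16 mm: 4 mm sheet on a 12 mm deep rim, 0.25 to 0.46 kg. Axes as plate_grip.
- keyhole (a point): Middle of the T-shaped keyhole's channel, on the plate's face. Upright notch 12 mm wide holds the screw; under it a crosswise channel 12 mm high with a 24 mm square opening at each end, 24 mm left and right of the middle. Lift 10 mm to leave the notch (stop at 14). Hidden keys stop the shift after 4 mm to one side, after 24 mm (opening over head) to the other; which is random. Clear after 25 mm pull.
- roll_carton: Open low cardboard carton, 176 mm (its x) x 252 mm (its y) x 47 mm high, inside 165 x 246 mm, fixed on the worktop. Origin at the centre of its underside; its floor is 2 mm above the worktop.
- main_board: Green circuit board, 146 x 84 x 12 mm, loose on the worktop; leave alone.
- solder_spool: Solder spool, 54 mm diameter, 42 mm high, loose; leave alone.
- green_clip: Green spring clip, 47 x 20 x 12 mm, loose on the worktop; leave alone.
Things that resemble listed ones, but are neither listed nor needed, are in the scene too. There is more than one size of the part that bears plate_grip; the job needs the larger.

How it is judged:
By the outcome, as a careful person would: the job done as asked, in the order asked, and still so for the second after the job is handed in, with the robot touching nothing.
It also fails if it takes over 54 s, if anything falls off the work surface, if the arm or the gripper's body presses on something with over 40 N, if the wrist force passes 120 N, or if a joint passes its speed limit or range.

## Working session

There is one attempt and no reset: what is moved stays moved. The work goes in short steps, Python scripts to look and compute and a tool call to move; the robot and the scene stay as the last step left them, time stands still between calls to the robot, and variables do not carry over. Pictures are saved under pics/ and viewed, at most 10 in all, crops included, and the job is handed in when it is done.

Besides the shell and the picture viewer there is one more tool, called after ">>>" in YAML: its name, and indented under it one key for each argument. carry_out: Moves the arm, as the interface text tells. Its arguments: {"type":"object","properties":{"plan":{"type":"array","items":{"type":"object","properties":{"x":{"type":"number","minimum":-1,"maximum":1},"y":{"type":"number","minimum":-1,"maximum":1},"z":{"type":"number","minimum":-1,"maximum":1},"twist":{"type":"number","minimum":-1,"maximum":1}}}},"gripper":{"type":"number"}},"required":["plan"]}

```bash
mkdir -p pics; python3 - <<'E'
from workcell import sensors, optics, r
import cv2,pickle
d={}
for n in("scene","top"):
    d[n]=optics.camera(n); cv2.imwrite(f"pics/{n}0.png",cv2.resize(d[n]["pixels"],(784,588)) )
    print(n,d[n]["mtx"].tolist(),d[n]["R"].round(3).tolist(),d[n]["t"].round(3).tolist())
pickle.dump(d,open("c0.pkl","wb"))
print(sensors.read_state())
E
```

```text
scene [[482.50344486347785, 0.0, 284.96735704138683], [0.0, 482.50344486347785, 208.76640999839168], [0.0, 0.0, 1.0]] [[0.869, -0.494, -0.023], [-0.33, -0.544, -0.771], [0.369, 0.678, -0.636]] [-0.508, 0.279, 1.405]
top [[404.98820227250343, 0.0, 270.1650208514689], [0.0, 404.98820227250343, 208.99168946466975], [0.0, 0.0, 1.0]] [[0.014, -1.0, -0.01], [-0.98, -0.012, -0.197], [0.197, 0.012, -0.98]] [-0.049, 0.573, 1.348]
{'clock': 0.1, 'joints': array([ 1.21151432,  0.4178941 , -0.01034764,  1.61409453,  0.00470659,
        1.11068893, -0.0530326 ]), 'joint_velocities': array([-0.00043584, -0.00102155,  0.00071183, -0.0014068 , -0.00104553,
        0.00136712, -0.00021929]), 'tau': array([ 2.16478235e-03, -8.65823865e+01,  6.81283604e-01, -4.35640991e+01,
        1.93461135e-02,  4.96103807e-03,  8.93200786e-05]), 'position': array([ 0.19520946, -0.59341663,  0.23074339]), 'ee_rot': array([ 9.87401714e-01,  1.58232658e-01, -1.19141813e-04, -5.16835338e-04]), 'wrist_force': array([-0.22120522,  0.18879858, -0.65493551]), 'ft_torque': array([ 0.02723047, -0.05738937, -0.00976952]), 'grip_force': 0.0, 'opening': 0.08517352813589345}
```

View pics/scene0.png

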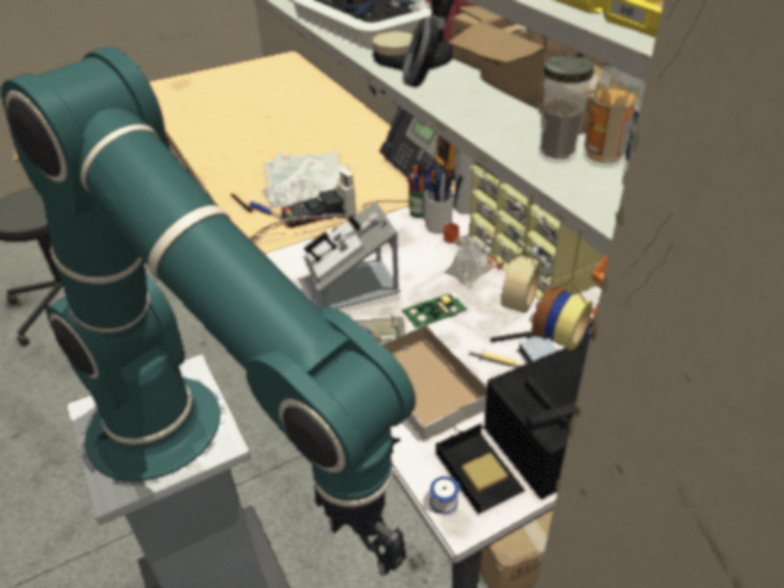

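View pics/top0.png

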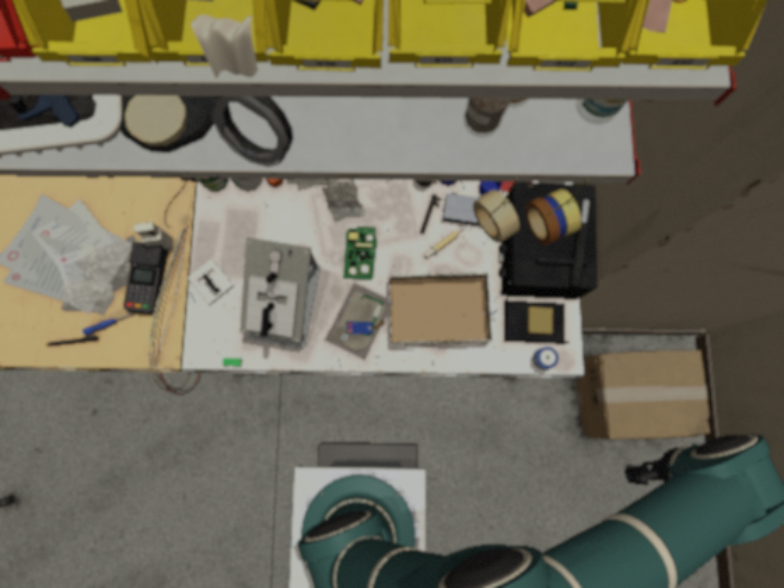

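The scene view shows the stand at (350,255), the carton at (435,380) and a small decoy plate. In the top view the stand is at (280,295), the carton at (440,310), the decoy at (210,283), the clip at (232,362) and the spool at (545,357).

```bash
python3 - <<'E'
import cv2,pickle,numpy as np
d=pickle.load(open("c0.pkl","rb"))
a=d["top"]["pixels"][160:265,160:360]; b=d["scene"]["pixels"][140:260,205:365]
A=cv2.resize(a,None,fx=4,fy=4,interpolation=cv2.INTER_CUBIC)
cv2.imwrite("pics/t1.png",A)
B=cv2.resize(b,None,fx=5,fy=5,interpolation=cv2.INTER_CUBIC)[:600]
cv2.imwrite("pics/s1.png",B)
E
```

```text
(no output)
```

View pics/t1.png

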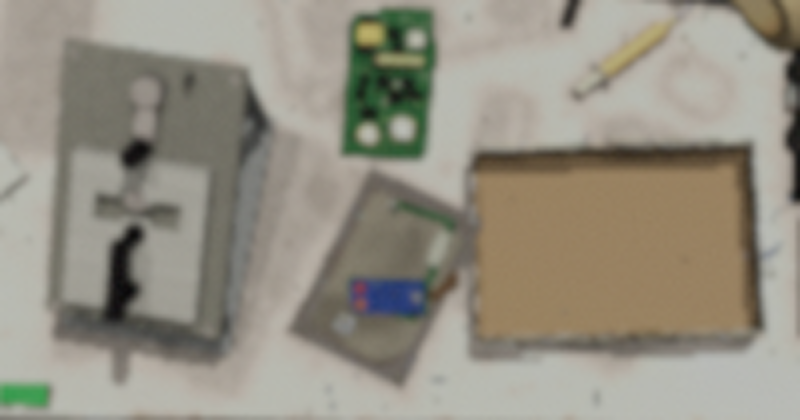

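View pics/s1.png

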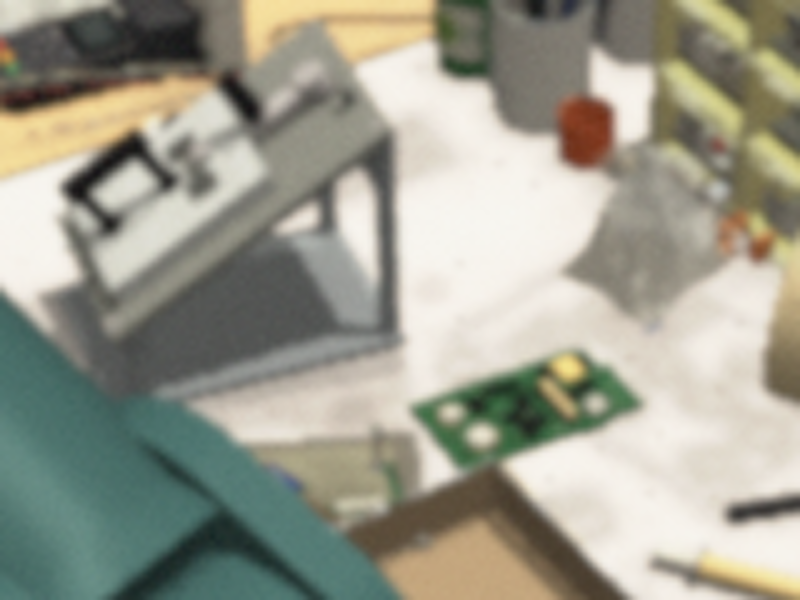

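```bash
cat > h.py <<'E'
import numpy as np,pickle
from scipy.optimize import least_squares
from scipy.spatial.transform import Rotation as Ro
def proj(c,X):
    X=np.atleast_2d(X)@c["R"].T+c["t"]; f=c["mtx"]
    return np.c_[X[:,0]/X[:,2]*f[0,0]+f[0,2],X[:,1]/X[:,2]*f[1,1]+f[1,2]]
B=np.array([[.866025,0,-.5],[0,1,0],[.5,0,.866025]]) # cols up,left,normal
def world(p,q): # board coords (origin plate back centre) -> world ; p=x,y,z,yaw
    return (np.atleast_2d(q)@B.T)@Ro.from_euler('z',p[3]).as_matrix().T+p[:3]
E
python3 - <<'E'
from h import *
d=pickle.load(open("c0.pkl","rb"))
T=lambda u:(np.array(u)+.5)/4-.5+[160,160]
S=lambda u:(np.array(u)+.5)/5-.5+[205,140]
m=.001
pts=[((66,56,16),(70,148),(218,88)),((66,-56,16),(208,168),(270,160)),((-66,-56,16),(196,325),(108,290)),((-66,56,16),(62,302),None),
((35,0,24),(137,190),None),((15,0,69),(134,232),(152,122)),((-55,0,69),(114,315),(66,190)),((125,0,16),(148,92),(318,78))]
def post(a): return np.array([125-45*np.cos(a),-45*np.sin(a),37])*m
def res(p,full=False):
    o=[]
    for q,t,s in pts:
        X=world(p,np.array(q)*m)
        if t: o.append(proj(d["top"],X)[0]-T(t))
        if s: o.append(proj(d["scene"],X)[0]-S(s))
    X=world(p,post(p[4]))
    o+=[proj(d["top"],X)[0]-T((135,153)),proj(d["scene"],X)[0]-S((241,97))]
    return np.array(o) if full else np.r_[np.ravel(o),(p[2]-.115)/.003]
f=least_squares(res,[.5,.2,.115,0,.1],loss='soft_l1')
print(f.x.round(4),res(f.x,True).round(1).tolist())
C=[(472,155),(752,145),(762,328),(475,342)]
L=np.array([(88,126,47),(88,-126,47),(-88,-126,47),(-88,126,47)])*m
def rc(p): return np.ravel(proj(d["top"],L@Ro.from_euler('z',p[2]).as_matrix().T+[p[0],p[1],0])-T(C))
g=least_squares(rc,[.55,-.2,0]);print(g.x.round(4),g.fun.round(1))
for q in [(-20,0,61),(35,0,24),(125,0,40)]: print(q,world(f.x,np.array(q)*m).round(3))
print('post',world(f.x,post(f.x[4])).round(3))
np.save("p0.npy",f.x)
E
```

```text
[ 0.5318  0.2065  0.1186 -0.1451 -0.0109] [[0.7, 0.0], [0.6, -0.2], [0.3, 0.3], [0.6, 2.4], [-0.1, -1.4], [1.9, 0.3], [0.4, -0.9], [-0.3, 2.0], [-3.9, 2.0], [-1.5, 1.0], [-0.4, 1.6], [-0.6, 0.0], [-0.4, -0.9], [-0.6, -0.4], [-0.1, -0.9], [1.0, -0.1]]
[ 0.5387 -0.1922  0.0466] [-1.4 -2.   0.3 -1.9  1.4  2.3 -0.3  1.3]
(-20, 0, 61) [[0.484 0.213 0.161]]
(35, 0, 24) [[0.55  0.204 0.157]]
(125, 0, 40) [[0.619 0.194 0.216]]
post [[0.582 0.2   0.191]]
```

>>> carry_out:
  plan:
    - {"z": -1, "twist": 0.883}
    - {"z": -1, "twist": 0.883}
    - {"z": -1, "twist": 0.883}
    - {"z": -1, "twist": 0.883}
    - {"z": -1, "twist": 0.883}
    - {"z": -1, "twist": 0.883}
    - {"x": 1, "y": -1}
    - {"x": 1, "y": -1}
    - {"x": 1, "y": -1}
    - {"x": 1, "y": -1}
  gripper: 60

```text
$.plan[0]: bad value
```

>>> carry_out:
  plan:
    - {"x": 1, "y": -1}
    - {"x": 1, "y": -1}
    - {"x": 1, "y": -1}
    - {"x": 1, "y": -1}
    - {"y": -1}
    - {"y": -1}
    - {"y": -1}
    - {"y": -1}
    - {"y": -1}
    - {"y": -1}

```text
$.plan[0]: bad value
```

>>> carry_out:
  plan:
    - {"y": -1}
    - {"y": -1}
    - {"y": -1}
    - {"y": -1}
    - {"y": -1}
    - {"y": -1}
    - {"y": -1}
    - {"y": -1}
    - {"y": -1}
    - {"y": -1}

```text
$.plan[0]: bad value
```

>>> carry_out:
  plan:
    - {"x": 0, "y": 0, "z": -1, "twist": 0.883}
    - {"x": 0, "y": 0, "z": -1, "twist": 0.883}
    - {"x": 0, "y": 0, "z": -1, "twist": 0.883}
    - {"x": 0, "y": 0, "z": -1, "twist": 0.883}
    - {"x": 0, "y": 0, "z": -1, "twist": 0.883}
    - {"x": 0, "y": 0, "z": -1, "twist": 0.883}
    - {"x": 1, "y": -1, "z": 0, "twist": 0}
    - {"x": 1, "y": -1, "z": 0, "twist": 0}
    - {"x": 1, "y": -1, "z": 0, "twist": 0}
    - {"x": 1, "y": -1, "z": 0, "twist": 0}
  gripper: 60

```text
clock: 1.35
position: [0.2866, -0.5253, 0.3509]
ee_rot: [0.997, -0.072, -0.0, -0.0]
wrist_force: [-0.3, -0.3, -0.6]
opening: 0.0514
grip_force: 0.0
```

>>> carry_out:
  plan:
    - {"x": 1, "y": -1, "z": 0, "twist": 0}
    - {"x": 1, "y": -1, "z": 0, "twist": 0}
    - {"x": 1, "y": -1, "z": 0, "twist": 0}
    - {"x": 1, "y": -1, "z": 0, "twist": 0}
    - {"x": 0, "y": -1, "z": 0, "twist": 0}
    - {"x": 0, "y": -1, "z": 0, "twist": 0}
    - {"x": 0, "y": -1, "z": 0, "twist": 0}
    - {"x": 0, "y": -1, "z": 0, "twist": 0}
    - {"x": 0, "y": -1, "z": 0, "twist": 0}
    - {"x": 0, "y": -1, "z": 0, "twist": 0}

```text
clock: 2.6
position: [0.3941, -0.3383, 0.3513]
ee_rot: [0.997, -0.072, 0.0, -0.0]
wrist_force: [-0.3, 0.5, 0.9]
opening: 0.0511
grip_force: 0.0
```

>>> carry_out:
  plan:
    - {"x": 0, "y": -1, "z": 0, "twist": 0}
    - {"x": 0, "y": -1, "z": 0, "twist": 0}
    - {"x": 0, "y": -1, "z": 0, "twist": 0}
    - {"x": 0, "y": -1, "z": 0, "twist": 0}
    - {"x": 0, "y": -1, "z": 0, "twist": 0}
    - {"x": 0, "y": -1, "z": 0, "twist": 0}
    - {"x": 0, "y": -1, "z": 0, "twist": 0}
    - {"x": 0, "y": -1, "z": 0, "twist": 0}
    - {"x": 0, "y": -1, "z": 0, "twist": 0}
    - {"x": 0, "y": -1, "z": 0, "twist": 0}

```text
clock: 3.85
position: [0.4228, -0.1404, 0.3513]
ee_rot: [0.997, -0.072, -0.0, 0.0]
wrist_force: [0.3, 0.4, -0.1]
opening: 0.0514
grip_force: 0.0
```

>>> carry_out:
  plan:
    - {"x": 0, "y": -1, "z": 0, "twist": 0}
    - {"x": 0, "y": -1, "z": 0, "twist": 0}
    - {"x": 0, "y": -1, "z": 0, "twist": 0}
    - {"x": 0, "y": -1, "z": 0, "twist": 0}
    - {"x": 0, "y": -1, "z": 0, "twist": 0}
    - {"x": 0, "y": -1, "z": 0, "twist": 0}
    - {"x": 0, "y": -1, "z": 0, "twist": 0}
    - {"x": 0, "y": -1, "z": 0, "twist": 0}
    - {"x": 0, "y": -1, "z": 0, "twist": 0}
    - {"x": 0, "y": -1, "z": 0, "twist": 0}

```text
clock: 5.1
position: [0.4513, 0.0574, 0.3513]
ee_rot: [0.997, -0.072, 0.0, 0.0]
wrist_force: [0.2, 1.0, 0.1]
opening: 0.0508
grip_force: 0.0
```

```bash
python3 - <<'E'
from workcell import sensors, optics, r
import cv2,pickle
w=optics.camera("wrist"); s=sensors.read_state()
print(s["clock"],s["position"],s["ee_rot"],s["joints"].round(2),w["mtx"],w["R"],w["t"],-w["R"].T@w["t"])
pickle.dump((w,s),open("w1.pkl","wb")); cv2.imwrite("pics/w1.png",cv2.resize(w["pixels"],(800,600),interpolation=cv2.INTER_CUBIC))
E
```

```text
5.15 [0.45137861 0.05984816 0.35135885] [ 9.97479885e-01 -7.09492489e-02  8.21352438e-05 -2.74611321e-04] [ 0.31  0.02 -0.52  1.83  0.01  1.29 -1.92] [[325.1922621    0.         282.15745972]
 [  0.         325.1922621  211.11866934]
 [  0.           0.           1.        ]] [[-1.43251840e-01 -9.89686191e-01  3.93087427e-04]
 [-9.46533145e-01  1.37121649e-01  2.92014826e-01]
 [-2.89056942e-01  4.14595910e-02 -9.56413711e-01]] [0.12255123 0.3479757  0.62104787] [0.52644442 0.04782387 0.49231646]
```

View pics/w1.png

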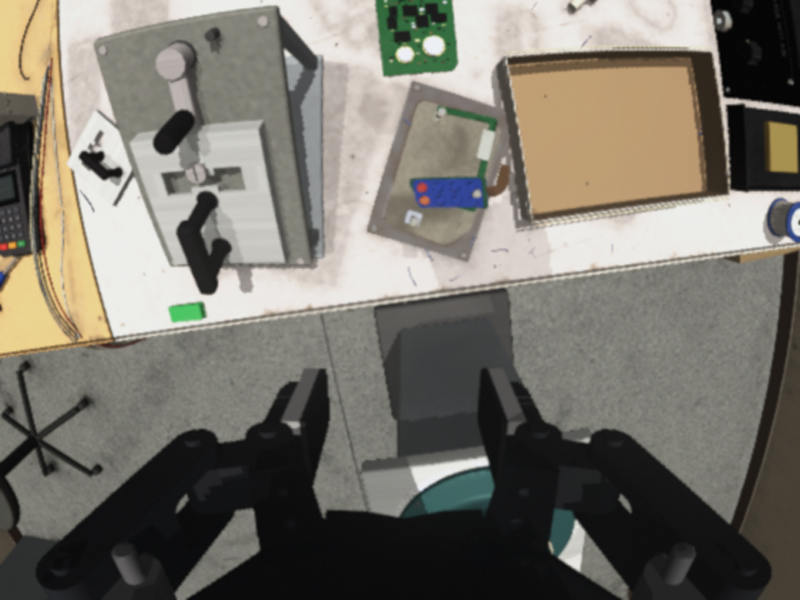

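The wrist view is clear. Plate corners are at (135,133), (262,121) and (283,263), the screw head at (197,173), the lock post at about (187,120)-(167,141), the pivot cap at (173,60) and the handle bar at (186,228)-(208,288). The carton rim runs (500,58), (716,48), (728,192), (522,227).

```bash
cat >> h.py <<'E'
def fish(c,X):
    X=np.atleast_2d(X)@c["R"].T+c["t"]; f=c["mtx"]
    rr=np.hypot(X[:,0],X[:,1]); th=np.arctan2(rr,X[:,2])
    return np.c_[X[:,0]/rr*th*f[0,0]+f[0,2],X[:,1]/rr*th*f[1,1]+f[1,2]]
m=.001
def post(a,h=37): return np.array([125-45*np.cos(a),-45*np.sin(a),h])*m
E
python3 - <<'E'
from h import *
w,s=pickle.load(open("w1.pkl","rb"))
W=lambda u:(np.array(u)+.5)*.7-.5
pts=[((66,56,16),(135,135)),((66,-56,16),(262,121)),((-66,-56,16),(282,263)),((35,0,24),(197,173)),((15,0,67),(187,230)),((-55,0,67),(208,287)),((35-10-6,0,16),(204,181))]
def res(p,full=False):
    o=[fish(w,world(p,np.array(q)*m))[0]-W(t) for q,t in pts[:6]]
    o+=[fish(w,world(p,post(p[4],56)))[0]-W((167,141)),fish(w,world(p,post(p[4],18)))[0]-W((185,120))]
    return np.array(o) if full else np.r_[np.ravel(o),(p[2]-.115)/.002]
f=least_squares(res,np.load("p0.npy"),loss='soft_l1')
print(f.x.round(4),res(f.x,True).round(1).tolist())
print('pivot px',fish(w,world(f.x,np.array((125,0,20))*m))/.7)
C=[(500,58),(716,48),(728,192),(522,227)]
L=np.array([(88,126,47),(88,-126,47),(-88,-126,47),(-88,126,47)])*m
rc=lambda p:np.ravel(fish(w,L@Ro.from_euler('z',p[2]).as_matrix().T+[p[0],p[1],0])-W(C))
g=least_squares(rc,[.54,-.19,0.04]);print(g.x.round(4),g.fun.round(1))
for q in [(-20,0,61),(35,0,24),(125,0,40)]: print(q,world(f.x,np.array(q)*m).round(4))
print('post48',world(f.x,post(f.x[4],48)).round(4))
np.save("p1.npy",f.x)
for n in("top","scene"):
  c=pickle.load(open("c0.pkl","rb"))[n]; print(n,proj(c,world(f.x,[(.066,.056,.016),(.066,-.056,.016)])))
E
```

```text
[ 0.532   0.2079  0.1128 -0.1835 -0.0445] [[-1.5, 1.9], [0.6, 5.2], [2.0, -0.4], [0.8, -0.7], [-1.9, -2.7], [-0.4, 3.9], [-1.1, 0.1], [1.2, -2.1]]
pivot px [[176.32626364  61.37241299]]
[ 0.5422 -0.1876  0.041 ] [-1.2 -4.  -4.3 -1.4  0.6  5.1  4.   1. ]
(-20, 0, 61) [[0.485  0.2167 0.1557]]
(35, 0, 24) [[0.55   0.2046 0.1511]]
(125, 0, 40) [[0.6188 0.1918 0.21  ]]
post48 [[0.5769 0.2016 0.1944]]
top [[178.5454391  196.43058647]
 [212.24133046 203.01244859]]
scene [[249.5756983  158.26549794]
 [258.74594074 175.66547897]]
```

>>> carry_out:
  plan:
    - {"x": 0.65, "y": -0.99, "z": 0.32, "twist": 0.03}
    - {"x": 0.65, "y": -0.99, "z": 0.32, "twist": 0.03}
    - {"x": 0.65, "y": -0.99, "z": 0.32, "twist": 0.03}
    - {"x": 0.65, "y": -0.99, "z": 0.32, "twist": 0.03}
    - {"x": 0.65, "y": -0.99, "z": 0.32, "twist": 0.03}
    - {"x": 0.65, "y": -0.99, "z": 0.32, "twist": 0.03}
    - {"x": 0.65, "y": -0.99, "z": 0.32, "twist": 0.03}
    - {"x": 0.65, "y": -0.99, "z": 0.32, "twist": 0.03}
    - {"x": 0, "y": 0, "z": 0, "twist": 0}

```text
clock: 6.28
position: [0.5784, 0.1982, 0.2991]
ee_rot: [0.997, -0.082, -0.001, -0.0]
wrist_force: [-0.9, -0.4, 0.5]
opening: 0.0513
grip_force: 0.0
```

```bash
python3 - <<'E'
from workcell import sensors, optics, r
import cv2,pickle
from h import *
w=optics.camera("wrist"); s=sensors.read_state()
print(s["clock"],s["position"],s["ee_rot"],s["joints"].round(2))
pickle.dump((w,s),open("w2.pkl","wb")); 
im=cv2.resize(w["pixels"],(800,600),interpolation=cv2.INTER_CUBIC)
p=np.array([.532,.207,.1155,-.165])
for q in [(66,56,16),(66,-56,16),(35,0,24),(15,0,67),(-55,0,67),(80,0,58),(80,0,16),(125,0,20)]:
    u=fish(w,world(p,np.array(q)*m))[0]/.7; cv2.circle(im,tuple(int(v) for v in u),3,(0,0,255),-1)
    print(q,u.round())
cv2.imwrite("pics/w2.png",im)
E
```

```text
6.325 [0.57821262 0.1973672  0.29961441] [ 9.96610016e-01 -8.22688941e-02 -5.51461561e-04 -3.79214869e-05] [ 0.05  0.39 -0.58  1.55  0.22  1.26 -2.29]
(66, 56, 16) [314. 284.]
(66, -56, 16) [493. 284.]
(35, 0, 24) [403. 326.]
(15, 0, 67) [403. 398.]
(-55, 0, 67) [403. 445.]
(80, 0, 58) [403. 321.]
(80, 0, 16) [403. 268.]
(125, 0, 20) [404. 210.]
```

View pics/w2.png

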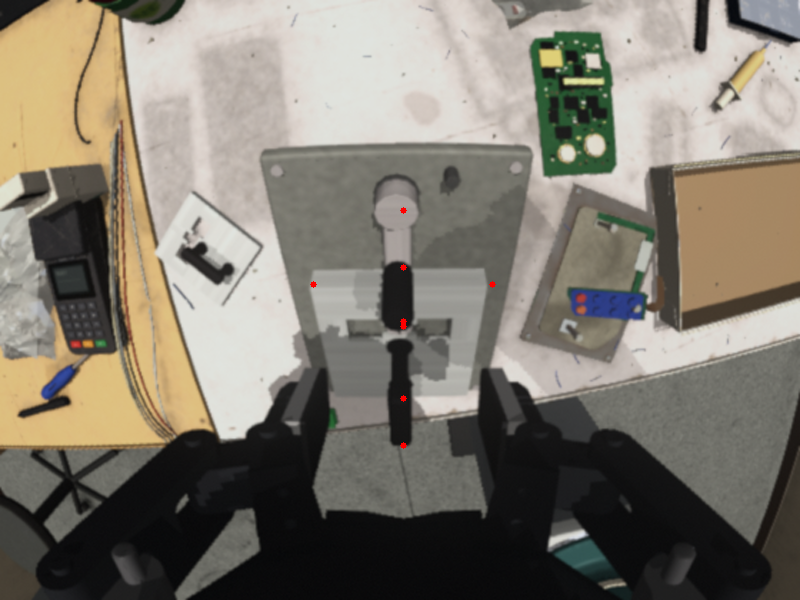

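The picture confirms the model: the plate's face corners, post (397,268-320), pivot and bar all lie on the line, about 2.5 mm to +y of the prediction. The lock is near 0. I'll descend and grip the post.

>>> carry_out:
  plan:
    - {"x": -0.11, "y": -0.22, "z": 0.5, "twist": 0}
    - {"x": 0, "y": 0, "z": 1, "twist": 0}
    - {"x": 0, "y": 0, "z": 1, "twist": 0}
    - {"x": 0, "y": 0, "z": 1, "twist": 0}
    - {"x": 0, "y": 0, "z": 1, "twist": 0}
    - {"x": 0, "y": 0, "z": 0.75, "twist": 0}
    - {"x": 0, "y": 0, "z": 0.75, "twist": 0}
    - {"x": 0, "y": 0, "z": 0, "twist": 0}

```text
clock: 7.32
position: [0.5768, 0.2013, 0.179]
ee_rot: [0.997, -0.083, -0.001, 0.0]
wrist_force: [-0.5, -0.2, 0.5]
opening: 0.0512
grip_force: 0.0
```

>>> carry_out:
  plan:
    - {"x": 0, "y": 0, "z": 0, "twist": 0}
    - {"x": 0, "y": 0, "z": 0, "twist": 0}
    - {"x": 0, "y": 0, "z": 0, "twist": 0}
    - {"x": 0, "y": 0, "z": 0, "twist": 0}
    - {"x": 0, "y": 0, "z": 0, "twist": 0}
    - {"x": 0, "y": 0, "z": 0, "twist": 0}
  gripper: 0

```text
clock: 8.07
position: [0.5775, 0.2017, 0.1808]
ee_rot: [0.997, -0.083, 0.001, -0.0]
wrist_force: [-1.8, -0.0, 7.4]
opening: 0.0161
grip_force: 58.5
```

>>> carry_out:
  plan:
    - {"x": 0.03, "y": 0.39, "z": -0.017, "twist": 0}
    - {"x": 0.088, "y": 0.38, "z": -0.05, "twist": 0}
    - {"x": 0.144, "y": 0.355, "z": -0.083, "twist": 0}
    - {"x": 0.195, "y": 0.32, "z": -0.11, "twist": 0}
    - {"x": 0.24, "y": 0.277, "z": -0.138, "twist": 0}

```text
clock: 8.7
position: [0.5843, 0.1673, 0.1881]
ee_rot: [0.997, -0.081, -0.001, -0.001]
wrist_force: [-5.1, 15.6, -7.4]
opening: 0.0159
grip_force: 59.1
```

>>> carry_out:
  plan:
    - {"x": 0.278, "y": 0.225, "z": -0.16, "twist": 0}
    - {"x": 0.308, "y": 0.166, "z": -0.178, "twist": 0}
    - {"x": 0.328, "y": 0.1, "z": -0.19, "twist": 0}
    - {"x": 0.338, "y": 0.034, "z": -0.195, "twist": 0}
    - {"x": 0, "y": 0, "z": 0, "twist": 0}

```text
clock: 9.32
position: [0.6085, 0.1517, 0.2031]
ee_rot: [0.997, -0.082, 0.0, -0.001]
wrist_force: [1.2, 4.8, 4.9]
opening: 0.0159
grip_force: 58.7
```

>>> carry_out:
  plan:
    - {"x": 0.1, "y": 0, "z": -0.06, "twist": 0}
    - {"x": 0.1, "y": 0, "z": -0.06, "twist": 0}
    - {"x": 0, "y": 0, "z": 0, "twist": 0}

```text
clock: 9.7
position: [0.6103, 0.1511, 0.2042]
ee_rot: [0.997, -0.082, -0.002, 0.0]
wrist_force: [-10.2, 5.2, -1.6]
opening: 0.0155
grip_force: 58.6
```

>>> carry_out:
  plan:
    - {"x": 0.12, "y": 0, "z": -0.07, "twist": 0}
    - {"x": 0, "y": 0, "z": 0, "twist": 0}

```text
clock: 9.95
position: [0.6136, 0.1505, 0.2061]
ee_rot: [0.997, -0.082, -0.001, -0.0]
wrist_force: [-6.4, 5.0, 0.7]
opening: 0.0155
grip_force: 58.6
```

>>> carry_out:
  plan:
    - {"x": 0.15, "y": 0, "z": -0.085, "twist": 0}
    - {"x": 0, "y": 0, "z": 0, "twist": 0}

```text
clock: 10.2
position: [0.6148, 0.1502, 0.2067]
ee_rot: [0.997, -0.082, -0.003, 0.0]
wrist_force: [-14.5, 5.8, -2.9]
opening: 0.0157
grip_force: 59.4
```

```bash
python3 - <<'E'
from workcell import sensors, optics, r
import cv2,pickle
from h import *
w=optics.camera("wrist"); s=sensors.read_state()
print(s["clock"],s["position"],s["wrist_force"])
pickle.dump((w,s),open("w3.pkl","wb")); 
im=cv2.resize(w["pixels"],None,fx=3,fy=3,interpolation=cv2.INTER_CUBIC)
p=np.array([.532,.2095,.1155,-.165])
for q in [(125,0,20),(125,-45,58),(125,-45,16),(125,-45,12)]:
    u=fish(w,world(p,np.array(q)*m))[0]*3+1; cv2.circle(im,tuple(int(v) for v in u),3,(0,0,255),-1); print(u)
cv2.imwrite("pics/w3.png",im[350:950,450:1250])
E
```

```text
10.25 [0.61473863 0.15022291 0.20669213] [-15.7182378    5.81716779  -3.17921908]
[597.66350651 755.67172747]
[856.72032393 963.98638147]
[855.44814145 740.06408519]
[855.33300059 721.8111421 ]
```

View pics/w3.png

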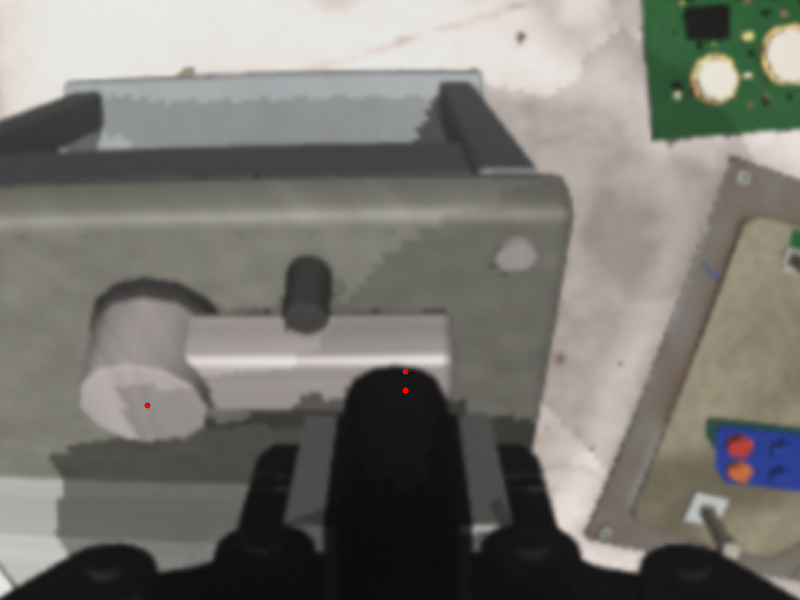

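The lever lies crosswise against the stop pin at (308,300), so the lock is open. I'll release it, retreat and go to the handle.

>>> carry_out:
  plan:
    - {"x": 0, "y": 0, "z": 0, "twist": 0}
    - {"x": 0, "y": 0, "z": 0, "twist": 0}
    - {"x": 0, "y": 0, "z": 0, "twist": 0}
    - {"x": 0, "y": 0, "z": -1, "twist": 0}
    - {"x": 0, "y": 0, "z": -1, "twist": 0}
    - {"x": 0, "y": 0, "z": -1, "twist": 0}
    - {"x": 0, "y": 0, "z": -1, "twist": 0}
  gripper: 50

```text
clock: 11.12
position: [0.6176, 0.1492, 0.2901]
ee_rot: [0.997, -0.083, 0.001, -0.0]
wrist_force: [-0.3, -0.0, 0.5]
opening: 0.0428
grip_force: 0.0
```

>>> carry_out:
  plan:
    - {"x": -1, "y": -0.321, "z": 0, "twist": 0}
    - {"x": -1, "y": -0.321, "z": 0, "twist": 0}
    - {"x": -1, "y": -0.321, "z": 0, "twist": 0}
    - {"x": -1, "y": -0.321, "z": 0, "twist": 0}
    - {"x": -1, "y": -0.321, "z": 0.5, "twist": 0}
    - {"x": -1, "y": -0.321, "z": 0.5, "twist": 0}
    - {"x": -0.9, "y": -0.321, "z": 0.5, "twist": 0}
    - {"x": 0, "y": 0, "z": 0, "twist": 0}

```text
clock: 12.12
position: [0.4876, 0.217, 0.2583]
ee_rot: [0.997, -0.082, -0.0, 0.0]
wrist_force: [0.4, -1.2, 0.3]
opening: 0.0428
grip_force: 0.0
```

```bash
python3 - <<'E'
from workcell import sensors, optics, r
import cv2,pickle
from h import *
w=optics.camera("wrist"); s=sensors.read_state()
print(s["clock"],s["position"],s["ee_rot"],s["wrist_force"])
pickle.dump((w,s),open("w4.pkl","wb")); 
im=cv2.resize(w["pixels"],(800,600),interpolation=cv2.INTER_CUBIC)
p=np.array([.532,.2095,.1155,-.165])
for q in [(66,56,16),(66,-56,16),(35,0,24),(15,0,69),(-55,0,69),(125,-45,58),(125,-45,16),(125,0,20)]:
    u=fish(w,world(p,np.array(q)*m))[0]/.7; cv2.circle(im,tuple(int(v) for v in u),2,(0,0,255),-1); print(u)
cv2.imwrite("pics/w4.png",im)
E
```

```text
12.175 [0.48863743 0.21643911 0.25865373] [ 9.96606385e-01 -8.23141852e-02  2.95689297e-04  4.19978916e-05] [0.07360004 0.40424539 0.84325342]
[295.93654147 130.56583794]
[515.91648068 131.35156633]
[405.83361161 187.31438784]
[405.94798546 273.78226335]
[405.15782677 359.74483875]
[528.76632706  41.81784127]
[507.0659252   18.30976572]
[406.83904969  15.36222125]
```

View pics/w4.png

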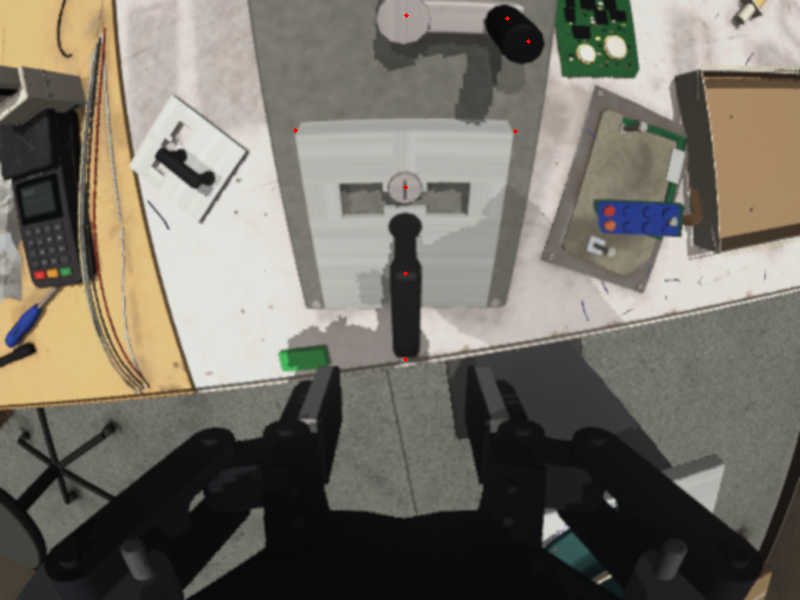

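The model overlays the picture within about 1 mm: screw (405,187), bar (405,273-358). I'll grasp the handle.

>>> carry_out:
  plan:
    - {"x": -0.18, "y": 0, "z": 1, "twist": 0}
    - {"x": 0, "y": 0, "z": 1, "twist": 0}
    - {"x": 0, "y": 0, "z": 1, "twist": 0}
    - {"x": 0, "y": 0, "z": 1, "twist": 0}
    - {"x": 0, "y": 0, "z": 1, "twist": 0}
    - {"x": 0, "y": 0, "z": 0.6, "twist": 0}
    - {"x": 0, "y": 0, "z": 0.4, "twist": 0}
    - {"x": 0, "y": 0, "z": 0, "twist": 0}

```text
clock: 13.18
position: [0.4853, 0.2168, 0.138]
ee_rot: [0.997, -0.083, -0.0, 0.0]
wrist_force: [-0.1, 1.0, -0.1]
opening: 0.0428
grip_force: 0.0
```

>>> carry_out:
  plan:
    - {"x": 0, "y": 0, "z": 0, "twist": 0}
    - {"x": 0, "y": 0, "z": 0, "twist": 0}
    - {"x": 0, "y": 0, "z": 0, "twist": 0}
    - {"x": 0, "y": 0, "z": 0, "twist": 0}
    - {"x": 0, "y": 0, "z": 0, "twist": 0}
  gripper: 0

```text
clock: 13.8
position: [0.4854, 0.217, 0.1387]
ee_rot: [0.997, -0.083, 0.0, -0.0]
wrist_force: [-2.6, -0.7, 6.1]
opening: 0.0152
grip_force: 59.5
```

>>> carry_out:
  plan:
    - {"x": 0.13, "y": 0, "z": -0.075, "twist": 0}
    - {"x": 0.13, "y": 0, "z": -0.075, "twist": 0}
    - {"x": 0.13, "y": 0, "z": -0.075, "twist": 0}
    - {"x": 0.13, "y": 0, "z": -0.075, "twist": 0}
    - {"x": 0, "y": 0, "z": 0, "twist": 0}

```text
clock: 14.42
position: [0.4947, 0.2154, 0.1441]
ee_rot: [0.997, -0.082, -0.001, 0.0]
wrist_force: [-6.8, 0.5, 3.7]
opening: 0.0154
grip_force: 59.3
```

>>> carry_out:
  plan:
    - {"x": 0.05, "y": 0, "z": -0.03, "twist": 0}
    - {"x": 0, "y": -0.1, "z": 0, "twist": 0}
    - {"x": 0, "y": -0.1, "z": 0, "twist": 0}
    - {"x": 0, "y": -0.1, "z": 0, "twist": 0}
    - {"x": 0, "y": -0.1, "z": 0, "twist": 0}
    - {"x": 0, "y": 0, "z": 0, "twist": 0}

```text
clock: 15.18
position: [0.4963, 0.2185, 0.1447]
ee_rot: [0.996, -0.084, -0.002, 0.004]
wrist_force: [-22.8, -31.5, 31.3]
opening: 0.0151
grip_force: 63.3
```

Blocked on the +y side, so back off and go the other way.

>>> carry_out:
  plan:
    - {"x": 0, "y": 0.2, "z": 0, "twist": 0}
    - {"x": 0, "y": 0.2, "z": 0, "twist": 0}
    - {"x": 0, "y": 0.1, "z": 0, "twist": 0}
    - {"x": 0, "y": 0.1, "z": 0, "twist": 0}
    - {"x": 0, "y": 0, "z": 0, "twist": 0}

```text
clock: 15.8
position: [0.4957, 0.2116, 0.145]
ee_rot: [0.997, -0.082, 0.0, -0.0]
wrist_force: [-5.1, 3.4, 5.3]
opening: 0.015
grip_force: 59.8
```

>>> carry_out:
  plan:
    - {"x": 0, "y": 0.15, "z": 0, "twist": 0}
    - {"x": 0, "y": 0.15, "z": 0, "twist": 0}
    - {"x": 0, "y": 0.15, "z": 0, "twist": 0}
    - {"x": 0, "y": 0, "z": 0, "twist": 0}

```text
clock: 16.3
position: [0.4942, 0.2026, 0.145]
ee_rot: [0.997, -0.082, 0.0, -0.0]
wrist_force: [-3.8, 3.1, 4.8]
opening: 0.0149
grip_force: 59.8
```

>>> carry_out:
  plan:
    - {"x": 0, "y": 0.15, "z": 0, "twist": 0}
    - {"x": 0, "y": 0.15, "z": 0, "twist": 0}
    - {"x": 0, "y": 0.15, "z": 0, "twist": 0}
    - {"x": 0, "y": 0.1, "z": 0, "twist": 0}
    - {"x": 0, "y": 0, "z": 0, "twist": 0}

```text
clock: 16.92
position: [0.4925, 0.1916, 0.1449]
ee_rot: [0.997, -0.082, 0.0, -0.0]
wrist_force: [-4.1, 2.1, 5.4]
opening: 0.015
grip_force: 59.8
```

>>> carry_out:
  plan:
    - {"x": -0.1, "y": 0, "z": -0.173, "twist": 0}
    - {"x": -0.1, "y": 0, "z": -0.173, "twist": 0}
    - {"x": -0.1, "y": 0, "z": -0.173, "twist": 0}
    - {"x": 0, "y": 0, "z": 0, "twist": 0}

```text
clock: 17.42
position: [0.4866, 0.1923, 0.1553]
ee_rot: [0.997, -0.083, 0.0, -0.0]
wrist_force: [-0.4, -0.6, -2.8]
opening: 0.0151
grip_force: 58.6
```

>>> carry_out:
  plan:
    - {"x": -0.19, "y": 0, "z": -0.325, "twist": 0}
    - {"x": -0.19, "y": 0, "z": -0.325, "twist": 0}
    - {"x": -0.19, "y": 0, "z": -0.325, "twist": 0}
    - {"x": -0.19, "y": 0, "z": -0.325, "twist": 0}
    - {"x": -0.3, "y": 0, "z": -0.6, "twist": 0}
    - {"x": -0.3, "y": 0, "z": -1, "twist": 0}
    - {"x": 0, "y": 0, "z": -1, "twist": 0}
    - {"x": 0, "y": 0, "z": -1, "twist": 0}
    - {"x": 0, "y": 0, "z": -1, "twist": 0}
    - {"x": 0, "y": 0, "z": 0, "twist": 0}

```text
clock: 18.68
position: [0.46, 0.1971, 0.2744]
ee_rot: [0.997, -0.083, 0.001, -0.0]
wrist_force: [-0.7, -0.6, -3.3]
opening: 0.0148
grip_force: 58.7
```

```bash
python3 - <<'E'
from workcell import sensors, optics, r
import cv2,pickle
from h import *
w=optics.camera("wrist"); s=sensors.read_state()
print(s["clock"],s["position"],s["ee_rot"],s["wrist_force"],s["ft_torque"],s["joints"].round(2))
pickle.dump((w,s),open("w5.pkl","wb")); 
im=cv2.resize(w["pixels"],(800,600),interpolation=cv2.INTER_CUBIC)
cv2.imwrite("pics/w5.png",im)
E
```

```text
18.725 [0.45968056 0.1968109  0.27331549] [ 9.96576702e-01 -8.26717409e-02  5.00725336e-04 -9.88047243e-05] [ 0.84937091 -0.82658128 -3.54729202] [-0.01243346  0.20717982  0.0016452 ] [ 0.1   0.2  -0.64  1.85  0.13  1.13 -2.32]
```

View pics/w5.png

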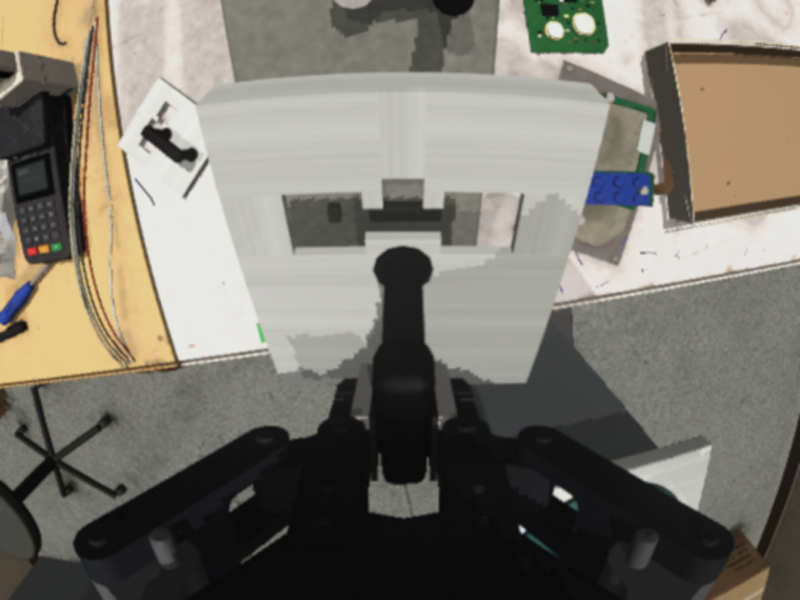

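The plate hangs free in the grip, still tilted 30°, and the lock stays open. Next is the move over the carton, then turning the plate's long side along the carton's y.

>>> carry_out:
  plan:
    - {"x": 0, "y": 0.5, "z": -0.2, "twist": 0}
    - {"x": 0, "y": 0.96, "z": -0.2, "twist": 0}
    - {"x": 0, "y": 0.96, "z": 0, "twist": 0}
    - {"x": 0, "y": 0.96, "z": 0, "twist": 0}
    - {"x": 0, "y": 0.96, "z": 0, "twist": 0}
    - {"x": 0, "y": 0.96, "z": 0, "twist": 0}
    - {"x": 0, "y": 0.96, "z": 0, "twist": 0}
    - {"x": 0, "y": 0.96, "z": 0, "twist": 0}
    - {"x": 0, "y": 0.96, "z": 0, "twist": 0}
    - {"x": 0.5, "y": 0.96, "z": 0, "twist": 0}

```text
clock: 19.98
position: [0.4386, 0.0137, 0.2807]
ee_rot: [0.997, -0.083, -0.0, 0.0]
wrist_force: [0.3, 0.2, -2.9]
opening: 0.0152
grip_force: 58.7
```

>>> carry_out:
  plan:
    - {"x": 0.7, "y": 0.98, "z": 0, "twist": 0}
    - {"x": 0.7, "y": 0.98, "z": 0, "twist": 0}
    - {"x": 0.7, "y": 0.98, "z": 0, "twist": 0}
    - {"x": 0.7, "y": 0.98, "z": 0, "twist": 0}
    - {"x": 0.7, "y": 0.98, "z": 0, "twist": 0}
    - {"x": 0.7, "y": 0.98, "z": 0, "twist": 0}
    - {"x": 0.7, "y": 0.98, "z": 0, "twist": 0}
    - {"x": 0.7, "y": 0.98, "z": 0, "twist": 0}
    - {"x": 0.7, "y": 0.98, "z": 0, "twist": 0}
    - {"x": 0.7, "y": 0.98, "z": 0, "twist": 0}

```text
clock: 21.22
position: [0.546, -0.2031, 0.2808]
ee_rot: [0.997, -0.083, -0.0, -0.0]
wrist_force: [-0.4, -0.3, -3.6]
opening: 0.015
grip_force: 58.7
```

>>> carry_out:
  plan:
    - {"x": 0.2, "y": 0.98, "z": 0, "twist": 0}
    - {"x": 0, "y": 0.6, "z": 0, "twist": -0.5}
    - {"x": 0, "y": 0, "z": 0, "twist": -1}
    - {"x": 0, "y": 0, "z": 0, "twist": -1}
    - {"x": 0, "y": 0, "z": 0, "twist": -1}
    - {"x": 0, "y": 0, "z": 0, "twist": -1}
    - {"x": 0, "y": 0, "z": 0, "twist": -1}
    - {"x": 0, "y": 0, "z": 0, "twist": -1}
    - {"x": 0, "y": 0, "z": 0, "twist": -1}
    - {"x": 0, "y": 0, "z": 0, "twist": -1}

```text
clock: 22.48
position: [0.5373, -0.238, 0.2798]
ee_rot: [0.959, 0.282, -0.007, -0.001]
wrist_force: [-55.0, -15.6, 12.5]
opening: 0.0149
grip_force: 143.8
```

>>> carry_out:
  plan:
    - {"x": 0, "y": 0, "z": 0, "twist": -1}
    - {"x": 0, "y": 0, "z": 0, "twist": -1}
    - {"x": 0, "y": 0, "z": 0, "twist": -1}
    - {"x": 0, "y": 0, "z": 0, "twist": -1}
    - {"x": 0, "y": 0, "z": 0, "twist": -1}
    - {"x": 0, "y": 0, "z": 0, "twist": -1}
    - {"x": 0, "y": 0, "z": 0, "twist": -1}
    - {"x": 0, "y": 0, "z": 0, "twist": -1}
    - {"x": 0, "y": 0, "z": 0, "twist": -1}
    - {"x": 0, "y": 0, "z": 0, "twist": -1}

```text
clock: 23.72
position: [0.5438, -0.2342, 0.281]
ee_rot: [0.748, 0.664, -0.0, -0.0]
wrist_force: [0.9, 0.3, -4.4]
opening: 0.0146
grip_force: 68.7
```

A brief 55 N contact occurred during the turn. I'll check numerically whether the plate shifted in the grip, by comparing the wrist view before and after.

```bash
cat > flow.py <<'E'
from workcell import sensors, optics, r
import cv2,pickle,sys
from h import *
w0,s0=pickle.load(open("w5.pkl","rb"))
w=optics.camera("wrist"); s=sensors.read_state()
pickle.dump((w,s),open(sys.argv[1],"wb"))
print(s["clock"],s["position"].round(4),s["ee_rot"].round(3),s["wrist_force"].round(1),s["ft_torque"].round(3),s["joints"].round(2),s["opening"])
a,b=[cv2.cvtColor(i["pixels"],cv2.COLOR_BGR2GRAY) for i in (w0,w)]
for u in [(285,193),(520,193),(367,235),(442,235),(364,208),(440,208),(383,180),(425,180),(203,100),(605,95),(403,255)]:
    x,y=[int(v*.7) for v in u]; k=9; R=30
    t=a[y-k:y+k+1,x-k:x+k+1]; z=b[max(0,y-k-R):y+k+R+1,x-k-R:x+k+R+1]
    mm=cv2.matchTemplate(z,t,cv2.TM_CCOEFF_NORMED); _,v,_,l=cv2.minMaxLoc(mm)
    print(u,round(v,2),'shift',l[0]-R,l[1]-min(R,y-k))
E
python3 flow.py w6.pkl
```

```text
23.775 [ 0.5438 -0.2342  0.2809] [ 0.746  0.665 -0.    -0.   ] [-0.1  0.7 -3.8] [-0.118  0.049  0.051] [ 0.81  0.37 -0.59  1.62  0.22  1.21  0.06] 0.014929081255608875
(285, 193) 0.92 shift 3 7
(520, 193) 0.94 shift 1 8
(367, 235) 0.79 shift 6 6
(442, 235) 0.97 shift 2 14
(364, 208) 0.94 shift 3 8
(440, 208) 0.94 shift 1 9
(383, 180) 0.95 shift 2 9
(425, 180) 0.99 shift 1 9
(203, 100) 0.51 shift 29 22
(605, 95) 0.78 shift 23 -28
(403, 255) 0.99 shift 1 8
```

>>> carry_out:
  plan:
    - {"x": 0, "y": 0, "z": 0.5, "twist": -0.9}
    - {"x": 0, "y": 0, "z": 1, "twist": -0.9}
    - {"x": -0.45, "y": -0.09, "z": 1, "twist": 0}
    - {"x": 0, "y": 0, "z": 1, "twist": 0}
    - {"x": 0, "y": 0, "z": 1, "twist": 0}
    - {"x": 0, "y": 0, "z": 1, "twist": 0}
    - {"x": 0, "y": 0, "z": 1, "twist": 0}
    - {"x": 0, "y": 0, "z": 1, "twist": 0}
    - {"x": 0, "y": 0, "z": 0.9, "twist": 0}
    - {"x": 0, "y": 0, "z": 0.6, "twist": 0}

```text
clock: 25.02
position: [0.5424, -0.2423, 0.0997]
ee_rot: [0.695, 0.719, -0.0, -0.0]
wrist_force: [0.2, -0.3, -2.6]
opening: 0.0152
grip_force: 68.7
```

>>> carry_out:
  plan:
    - {"x": 0, "y": 0, "z": 0.4, "twist": 0}
    - {"x": 0, "y": 0, "z": 0.3, "twist": 0}
    - {"x": 0, "y": 0, "z": 0.2, "twist": 0}
    - {"x": 0, "y": 0, "z": 0, "twist": 0}

```text
clock: 25.52
position: [0.5425, -0.2425, 0.0829]
ee_rot: [0.695, 0.719, -0.0, -0.0]
wrist_force: [-0.1, -1.2, -2.9]
opening: 0.0151
grip_force: 68.7
```

>>> carry_out:
  plan:
    - {"x": 0, "y": 0, "z": 0.25, "twist": 0}
    - {"x": 0, "y": 0, "z": 0.25, "twist": 0}
    - {"x": 0, "y": 0, "z": 0.2, "twist": 0}
    - {"x": 0, "y": 0, "z": 0.15, "twist": 0}
    - {"x": 0, "y": 0, "z": 0, "twist": 0}

```text
clock: 26.15
position: [0.5425, -0.2424, 0.0657]
ee_rot: [0.695, 0.719, -0.0, -0.0]
wrist_force: [0.5, 0.2, -2.6]
opening: 0.0154
grip_force: 68.8
```

>>> carry_out:
  plan:
    - {"x": 0, "y": 0, "z": 0.15, "twist": 0}
    - {"x": 0, "y": 0, "z": 0, "twist": 0}

```text
clock: 26.4
position: [0.5425, -0.2424, 0.0628]
ee_rot: [0.695, 0.719, -0.0, -0.0]
wrist_force: [-0.2, 0.2, -2.9]
opening: 0.0153
grip_force: 68.8
```

>>> carry_out:
  plan:
    - {"x": 0, "y": 0, "z": 0.15, "twist": 0}
    - {"x": 0, "y": 0, "z": 0, "twist": 0}

```text
clock: 26.65
position: [0.5424, -0.2424, 0.0597]
ee_rot: [0.695, 0.719, -0.0, -0.0]
wrist_force: [0.2, 0.4, -3.3]
opening: 0.0153
grip_force: 68.8
```

>>> carry_out:
  plan:
    - {"x": 0, "y": 0, "z": 0.1, "twist": 0}
    - {"x": 0, "y": 0, "z": 0, "twist": 0}

```text
clock: 26.9
position: [0.5428, -0.2424, 0.0582]
ee_rot: [0.694, 0.719, 0.0, 0.0]
wrist_force: [1.3, -0.4, 0.7]
opening: 0.0151
grip_force: 69.3
```

>>> carry_out:
  plan:
    - {"x": 0.16, "y": 0, "z": 0.06, "twist": 0}
    - {"x": 0.16, "y": 0, "z": 0.06, "twist": 0}
    - {"x": 0, "y": 0, "z": 0, "twist": 0}

```text
clock: 27.28
position: [0.543, -0.2366, 0.0563]
ee_rot: [0.695, 0.719, 0.0, 0.001]
wrist_force: [1.0, -3.6, 6.8]
opening: 0.015
grip_force: 70.2
```

>>> carry_out:
  plan:
    - {"x": 0.16, "y": 0, "z": 0.06, "twist": 0}
    - {"x": 0.16, "y": 0, "z": 0.06, "twist": 0}
    - {"x": 0, "y": 0, "z": 0, "twist": 0}

```text
clock: 27.65
position: [0.5428, -0.23, 0.0538]
ee_rot: [0.695, 0.719, 0.0, 0.001]
wrist_force: [2.1, -2.9, 5.4]
opening: 0.0152
grip_force: 69.6
```

>>> carry_out:
  plan:
    - {"x": 0.2, "y": 0, "z": 0.09, "twist": 0}
    - {"x": 0.2, "y": 0, "z": 0.1, "twist": 0}
    - {"x": 0, "y": 0, "z": 0, "twist": 0}

```text
clock: 28.02
position: [0.5425, -0.2221, 0.05]
ee_rot: [0.694, 0.72, 0.0, 0.001]
wrist_force: [-0.2, -2.8, 7.4]
opening: 0.015
grip_force: 69.3
```

>>> carry_out:
  plan:
    - {"x": 0.15, "y": 0, "z": 0.08, "twist": 0}
    - {"x": 0.15, "y": 0, "z": 0.08, "twist": 0}
    - {"x": 0, "y": 0, "z": 0, "twist": 0}

```text
clock: 28.4
position: [0.5421, -0.2159, 0.0465]
ee_rot: [0.694, 0.72, 0.0, 0.001]
wrist_force: [1.1, -2.7, 5.6]
opening: 0.0154
grip_force: 69.0
```

```bash
python3 - <<'E'
from workcell import sensors, optics, r
import cv2,pickle
from h import *
w=optics.camera("wrist"); sc=optics.camera("scene"); tp=optics.camera("top"); s=sensors.read_state()
pickle.dump((w,sc,tp,s),open("w7.pkl","wb"))
print(s["clock"],s["position"].round(4),s["wrist_force"].round(1),s["ft_torque"].round(2))
rz=lambda i,W,H:cv2.resize(i,(W,H),interpolation=cv2.INTER_CUBIC)
im=np.zeros((600,800,3),np.uint8)
im[:360,:480]=rz(w["pixels"],480,360)
im[:300,480:800]=rz(sc["pixels"][210:330,250:378],320,300)
im[360:,:400]=rz(tp["pixels"][180:264,260:400],400,240)
im[300:,480:800]=rz(tp["pixels"][110:278,300:480],320,300)
cv2.imwrite("pics/c7.png",im)
E
```

```text
28.55 [ 0.5421 -0.216   0.0466] [ 1.5 -3.6  6.7] [-1.23 -0.41  0.07]
```

View pics/c7.png

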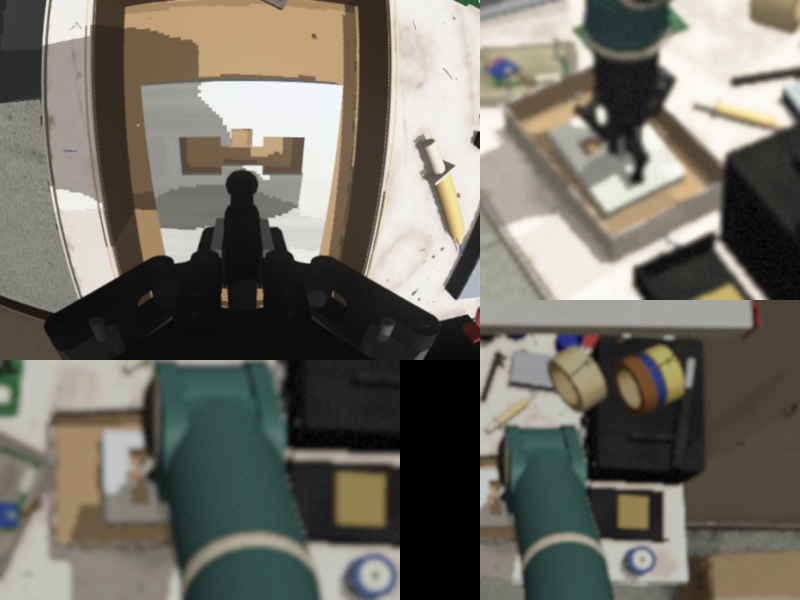

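The plate sits inside the carton, nearly flat and handle up, with clearance to all the walls. The spool and rolls are in place. I'll lower the last few mm.

>>> carry_out:
  plan:
    - {"x": 0.1, "y": 0, "z": 0.07, "twist": 0}
    - {"x": 0.1, "y": 0, "z": 0.07, "twist": 0}
    - {"x": 0, "y": 0, "z": 0, "twist": 0}

```text
clock: 28.92
position: [0.5419, -0.2118, 0.0436]
ee_rot: [0.694, 0.72, 0.0, 0.0]
wrist_force: [2.1, -2.2, 5.7]
opening: 0.0153
grip_force: 68.9
```

>>> carry_out:
  plan:
    - {"x": 0.05, "y": 0, "z": 0.06, "twist": 0}
    - {"x": 0, "y": 0, "z": 0, "twist": 0}

```text
clock: 29.18
position: [0.5418, -0.2103, 0.0425]
ee_rot: [0.694, 0.72, 0.0, 0.0]
wrist_force: [1.6, -0.0, 7.1]
opening: 0.0155
grip_force: 69.1
```

>>> carry_out:
  plan:
    - {"x": 0, "y": 0, "z": 0.06, "twist": 0}
    - {"x": 0, "y": 0, "z": 0, "twist": 0}

```text
clock: 29.42
position: [0.5419, -0.2095, 0.0417]
ee_rot: [0.694, 0.72, 0.0, -0.0]
wrist_force: [-1.6, 4.9, 15.8]
opening: 0.0151
grip_force: 70.6
```

The force has jumped, so the plate is flat on the floor. I'll release, retreat and check.

>>> carry_out:
  plan:
    - {"x": 0, "y": 0, "z": -0.03, "twist": 0}
    - {"x": 0, "y": 0, "z": 0, "twist": 0}
    - {"x": 0, "y": 0, "z": 0, "twist": 0}
    - {"x": 0, "y": 0, "z": 0, "twist": 0}
    - {"x": 0, "y": 0, "z": -0.4, "twist": 0}
    - {"x": 0, "y": 0, "z": -1, "twist": 0}
    - {"x": 0, "y": 0, "z": -1, "twist": 0}
    - {"x": 0, "y": 0, "z": -1, "twist": 0}
    - {"x": 0, "y": 0, "z": -1, "twist": 0}
    - {"x": 0, "y": 0, "z": -1, "twist": 0}
  gripper: 45

```text
clock: 30.68
position: [0.5414, -0.2107, 0.1511]
ee_rot: [0.695, 0.719, 0.0, 0.0]
wrist_force: [0.8, -0.6, 0.0]
opening: 0.0386
grip_force: 0.0
```

```bash
python3 - <<'E'
from workcell import sensors, optics, r
import cv2,pickle
from h import *
w=optics.camera("wrist"); s=sensors.read_state(); tp=optics.camera("top")
print(s["clock"],s["position"].round(4),s["wrist_force"].round(1),s["opening"])
hsv=cv2.cvtColor(w["pixels"],cv2.COLOR_BGR2HSV)
# plate = low-saturation bright blob near predicted location, flat model
yaw=np.deg2rad(92.1); c=np.array([.5418,-.2095])+.020*np.array([np.cos(yaw),np.sin(yaw)])
Rz=Ro.from_euler('z',yaw).as_matrix()
q=np.array([(66,56,16),(66,-56,16),(-66,-56,16),(-66,56,16)])*m
pr=fish(w,q@Rz.T+[c[0],c[1],.002])
M=((hsv[...,1]<40)&(hsv[...,2]>90)).astype(np.uint8)
roi=np.zeros_like(M); cc=pr.mean(0); e=(pr-cc)*1.12+cc; cv2.fillPoly(roi,[e.astype(int)],1)
cs,_=cv2.findContours(M*roi,cv2.RETR_EXTERNAL,cv2.CHAIN_APPROX_NONE); k=max(cs,key=cv2.contourArea)
print('pred',pr.round().tolist()); print('seen',cv2.minAreaRect(k),cv2.contourArea(k))
h=cv2.convexHull(k)[:,0]
for u in pr: print(u.round(),h[np.argmin(((h-u)**2).sum(1))])
a=pickle.load(open("c0.pkl","rb"))["top"]["pixels"].astype(int)
D=np.abs(a-tp["pixels"]).max(2)>60
for n,(x0,y0,x1,y1) in {'board':(244,160,270,202),'clip':(158,254,175,263),'spool':(380,247,400,265)}.items(): print(n,D[y0:y1,x0:x1].mean().round(3))
E
```

```text
30.725 [ 0.5425 -0.2109  0.1535] [ 2.2 -0.7  3.2] 0.038608006158228306
pred [[214.0, 102.0], [347.0, 102.0], [341.0, 249.0], [221.0, 249.0]]
seen ((283.0, 177.5), (147.0, 132.0), 90.0) 16683.0
[214. 102.] [217 107]
[347. 102.] [348 106]
[341. 249.] [342 250]
[221. 249.] [223 249]
board 0.0
clip 0.0
spool 0.0
```

```bash
python3 -c "
from workcell import r
print(r.hand_in())"
```

```text
the job is handed in; nothing more can be done
None
```

The job is handed in at about 31 s: lock open against its stop, plate flat with its handle up in the carton, loose parts unmoved. During the turn over the carton the plate caught something (55 N at the wrist, source not identified), which shifted it slightly in the grip.

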